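# Turn a coated test coupon over against the turning stand's wall

### The arm

A 6-joint arm with a two-finger parallel gripper is mounted at the origin on the work surface. World frame = base frame: x ahead of the robot, y to its left, z up, the work surface at z = 0. Lengths are in mm, angles in rad, forces in N, time in s.
With the tool pointing down it reaches from about 300 to 775 mm from the base axis. Payload 14.6 kg.
Tool frame: the origin (TCP) lies at the very end of the fingers, on their centre line; the grasp point (between the pads) lies 19 mm behind it; z points along the fingers, y is the direction in which the jaws open and shut (so a half turn about z gives the same grasp; the last joint's range is limited). The gripper opens to 94 mm and grips with 3 to 60 N. Pads are 16 mm wide; open, the fingers measure 119 mm over their backs; the gripper's body (75 mm by 177 mm) begins 78 mm behind the grasp point.
Start: joints at [1.211, 0.3, 1.521, -0, 1.321, -0.067], TCP at [158.746, 526.582, 205.446] pointing down, gripper open.
Joint ranges: [-3.03, 3.03], [-0.79, 2.21], [0.23, 2.52], [-1.04, 4.18], [0, 3.07], [-2.55, 2.55]. Speed limits (rad/s): [2.22, 2.22, 2.57, 3.14, 3.14, 3.14].

### API

Orientations are given as [roll, pitch, yaw] about the fixed x, y, z axes, in that order (R = Rz(yaw) Ry(pitch) Rx(roll)).
In Python, from cell import manip gives the robot as it stands.
- The arm moves only by the shell command python3 -m pendant 'ROWS' [FORCE]. ROWS is JSON, a list of rows, each an object with "claw": the finger opening in m, from 0 to 0.094; "delta_pos": the shift along the tool's x, y, z in m, a list of three; "rotation": the turn, a rotation vector about the tool's x, y, z in rad, a list of three. A call has 1 to 10 rows; each row is the pose to reach, as a shift and turn from the pose measured when the call began, along the tool's axes at that moment; what a row does not reach only later rows make up. A row lasts 1/8 s, in which the tool goes at most 62.5 mm and 10.7 degrees, less where a joint would pass 70% of its speed; a pose out of reach is approached as far as the arm can. A call with a gripper value outside its range is refused whole. The fingers move at their own pace and stop on an object; FORCE is the grip in N (left out, the last holds). Time passes only in rows, so rows that repeat a pose let the fingers close. It gives the time, the measured TCP pose, the force and the opening at its end, in the units of the state.
- manip.read_state(): the state, without advancing time (a new reading comes with each control period).
- manip.camera(name): name is "scene" or "top" or "wrist"; returns the picture (384x512x3 uint8, red, green, blue); there is no depth.
- manip.camera_model(name): a dict with "fx", "fy", "cx", "cy" (pixels), "cam_to_world" (4x4, takes a point from camera to world coordinates); the wrist camera has in their place "T_tool_cam" (4x4, takes a point from camera to tool coordinates, whose origin is the TCP and whose axes are the flange's). Camera axes: x right, y up, looking along -z (the intrinsics and any distortion apply to the point x, -y, -z); pixel columns grow to the right and rows downward; lengths in mm; the calibration is good to about 2 mm. The wrist camera is an equidistant fisheye: a pixel r from the principal point sees the ray r / f radians off the axis. A picture is of the moment at which its call begins: read the wrist's pose just before it. camera_model takes no time and is no camera call.
- manip.sign_off(): hands the job in, once; it reports no verdict.
The state is a dict: "clock": time; "joints": joint angles; "qd": joint speeds; "effort": joint torques, N m; "eef_pos": TCP position; "eef_rot": TCP orientation; "wrist_force": force on the tool from outside, world axes, zero at the start; "moment": the same for the moment, N m; "finger_gap": finger opening in mm.
Only numpy, scipy, OpenCV 4.12 (cv2) and the standard library are available. Lean on these libraries where they do the work, as an engineer would, in place of code of your own. Each camera call takes 0.05 s, during which the arm holds its last target.

### The job

Turn the blue-coated test coupon over on the turning stand with fingertips only, without gripping it or lifting it off the stand: push it flat along the black rubber bed against the white sloping wall until it climbs and stands tipped up against that wall, its lower edge at the wall's foot. Then push its raised edge back from behind so that it tips over away from the wall and comes to rest flat on the rubber bed, bare metal face up. Leave every other loose thing where it stands.

Things in the scene. Friction and masses are not known exactly. Their poses are not given: they have to be found in the camera images.
- coupon: flat metal test coupon, 80 (own x) by 60 (own y) by 8 mm thick, about 105 g; one large face coated blue with a thin white cross, the other bare aluminium. Origin: centre of the bare face; own +z points out of the blue face. Starts flat on the rubber bed, blue face up, own x within 0.3 rad of the stand's +x. To be turned so that own z points down
- edge_front (a point): middle of the coupon's 60 mm end face that starts farther from the white wall (coupon frame x -40 mm, z +4 mm); this edge stays down on the bed
- edge_wall (a point): middle of the coupon's 60 mm end face that starts nearer to the white wall (coupon frame x +40 mm, z +4 mm); this edge climbs. With the coupon leaning on the wall, lower edge at the wall's foot, it lies about stand x +92 mm, 85 mm above the table, so some 30 mm of coupon stands clear above the wall
- stand: turning stand, fixed: steel base plate, black grippy rubber bed on it, white slippery wall across its +x end. Origin at the underside, on the table; own x points along the bed to the wall, z up. Bed top level, 12 mm above the table, x -138 to +60 mm, y -75 to +75 mm. Free space behind the wall; two low blue posts there end at x +91 mm, 43 mm high; the base plate (9 mm high) ends at x +105 mm
- wall_foot (a point): middle of the line where the white wall meets the bed: stand frame x +60 mm, y 0, 12 mm above the table. From here the wall slopes up and away from the bed at 65 degrees to the level. A level push on the coupon's rear end face makes its far edge climb the wall
- wall_top (a point): middle of the wall's upper edge, bed side: stand frame x +79.6 mm, y 0, 54 mm above the table (42 mm above the bed). The wall is 110 mm wide (stand y -55 to +55 mm) and 8 mm thick
- specimen_a: bystander: dark steel cylinder, 25 mm across, 30 mm tall, upright beside the stand; origin at its underside
- specimen_b: bystander: dark steel cylinder, 25 mm across, 30 mm tall, upright beside the stand; origin at its underside
- specimen_c: bystander: bright steel cylinder, 30 mm across, 45 mm tall, upright beside the stand; origin at its underside
- microscope: bystander: small upright black and green reading microscope on a 60 mm round foot, 154 mm tall; origin at its underside
- jar: bystander: amber jar with a white cap, 54 mm across, 75 mm tall; origin at its underside
- wrench: bystander: steel wrench, 160 mm long, lying along its own x; origin at its underside
- red_coupon: bystander: red coupon 70 by 50 by 8 mm lying on the table; origin at the centre of its underside
Things that resemble listed ones, but are neither listed nor needed, are in the scene too. Of the things shaped like the coupon, the metal one is meant.

How it is judged (in metres and radians):
On the way:
1. the coupon stands tipped up against the white wall, raised by 50 degrees or more, wall-side edge uppermost, its lower edge on the bed within 25 mm of the wall's foot (angle between coupon's own z axis and vertical between 0.87 and 1.5 rad and contact force between coupon and stand above 0.05 N and height (world z) of edge_wall above 0.06 m and height (world z) of edge_front below 0.03 m and x of edge_front in the frame of stand between 0.035 and 0.085 m and y of coupon in the frame of stand between -0.055 and 0.055 m), for 0.1 s.
At the end, for the whole second after the job is handed in: The coupon lies flat (within 8 degrees) and still on the stand's rubber bed, bare face up, its centre on the bed (within 60 mm of the bed's middle line sideways and between 110 mm before and 50 mm beyond the stand's origin along it), having first stood tipped up against the wall (angle between coupon's own z axis and vertical above 3 rad and height (world z) of coupon between 0.016 and 0.0235 m and x of coupon in the frame of stand between -0.11 and 0.05 m and y of coupon in the frame of stand between -0.06 and 0.06 m and linear speed of coupon below 0.01 m/s); the robot touches nothing.
It fails at once if the coupon is lifted: both its ends are more than 33 mm above the bed at once (height (world z) of each of edge_front, edge_wall above 0.045 m).
It fails at once if the end of the coupon that should stay down is lifted more than 38 mm above the bed (height (world z) of edge_front above 0.05 m).
It fails at once if another loose thing is moved more than 20 mm or tipped over (distance of any of specimen_a, specimen_b, specimen_c, microscope, jar, wrench, red_coupon from where it was at the start of the episode above 0.02 m or angle between any of specimen_a, specimen_b, specimen_c, microscope, jar, wrench, red_coupon's own z axis and vertical above 0.5 rad).
It also fails if it takes over 48 s, if anything falls off the work surface, if the arm or the gripper's body presses on something with over 40 N, if the wrist force passes 120 N, or if a joint passes its speed limit or range.

## Working session

There is one attempt and no reset: what is moved stays moved. The work goes in short steps, Python scripts to look and compute and a shell command to move; the robot and the scene stay as the last step left them, time stands still between calls to the robot, and variables do not carry over. Pictures are saved under pics/ and viewed, and the job is handed in when it is done.

```bash
mkdir -p pics; ls
python3 - <<'E'
from cell import manip
import cv2,numpy as np
np.set_printoptions(precision=4,suppress=True)
print(manip.read_state())
for n in ["scene","top"]:
    im=manip.camera(n); cv2.imwrite(f"pics/{n}0.png",im[:,:,::-1]); m=manip.camera_model(n); print(n,m)
print(manip.camera_model("wrist"))
E
```

```text
pics
{'clock': 0.0, 'joints': array([ 1.2114,  0.3004,  1.5216, -0.    ,  1.3207, -0.0666]), 'qd': array([ 0.0011, -0.0016, -0.0001,  0.001 , -0.0009, -0.0003]), 'effort': array([  0.0019, -53.181 , -35.2743,   0.0709,   0.0243,  -0.0001]), 'eef_pos': array([158.6485, 526.3454, 204.907 ]), 'eef_rot': array([-3.1405, -0.0001,  2.8488]), 'wrist_force': array([-0.9575,  0.0552, -0.0519]), 'moment': array([0.0077, 0.0358, 0.0079]), 'finger_gap': 94.11746971887258}
scene {'fx': 450.1703114147366, 'fy': 450.1703114147366, 'cx': 259.1386380918239, 'cy': 187.82773805955807, 'cam_to_world': array([[  -0.6887,   -0.429 ,    0.5845, 1312.8726],
       [   0.7249,   -0.4261,    0.5413,  694.5944],
       [   0.0168,    0.7965,    0.6044,  833.3161],
       [   0.    ,    0.    ,    0.    ,    1.    ]])}
top {'fx': 417.066661855653, 'fy': 417.066661855653, 'cx': 260.6326836744149, 'cy': 185.16980678426125, 'cam_to_world': array([[  -0.0091,    0.9977,   -0.0674,  462.887 ],
       [  -0.9998,   -0.0101,   -0.0143,  -11.5753],
       [  -0.015 ,    0.0673,    0.9976, 1225.2375],
       [   0.    ,    0.    ,    0.    ,    1.    ]])}
{'fx': 297.3186396354542, 'fy': 297.3186396354542, 'cx': 259.31356662869075, 'cy': 197.28754037485874, 'T_tool_cam': array([[  -0.0003,    0.9605,    0.2781,   81.5902],
       [   1.    ,    0.0005,   -0.0004,    1.2495],
       [  -0.0005,    0.2781,   -0.9605, -178.684 ],
       [   0.    ,    0.    ,    0.    ,    1.    ]])}
```

View pics/scene0.png

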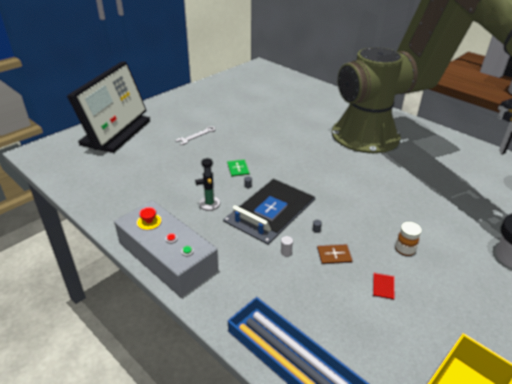

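View pics/top0.png

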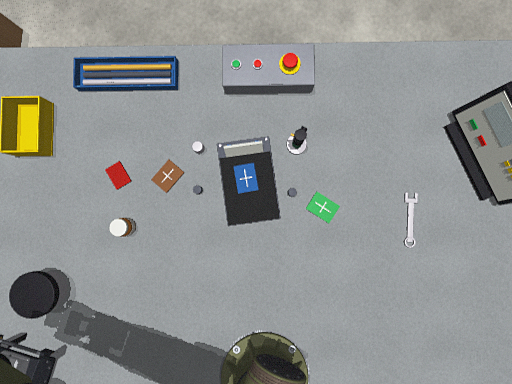

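```bash
python3 -c "
import cv2
im=cv2.imread('pics/top0.png')[60:230,150:400]
cv2.imwrite('pics/top0c.png',cv2.resize(im,None,fx=3.2,fy=3.2,interpolation=cv2.INTER_CUBIC))"
```

```text
(no output)
```

View pics/top0c.png

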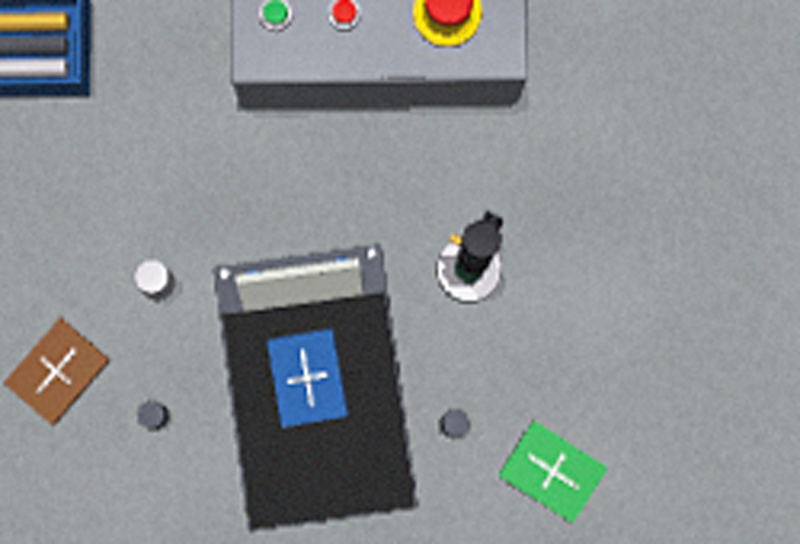

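The top view shows the stand at crop centre (320,400), with the wall to the top (+x) and the blue coupon around crop (307,378). The green and brown lookalikes lie outside the stand. Next I measure the coupon and stand.

```bash
cat > h.py <<'E'
import numpy as np,cv2
np.set_printoptions(precision=3,suppress=True)
from cell import manip
def ray(name,uv):
    m=manip.camera_model(name);T=np.array(m["cam_to_world"])
    uv=np.atleast_2d(uv).astype(float)
    d=np.c_[(uv[:,0]-m["cx"])/m["fx"],-(uv[:,1]-m["cy"])/m["fy"],-np.ones(len(uv))]
    return T[:3,3],d@T[:3,:3].T
def plane(name,uv,z):
    o,d=ray(name,uv); return o+d*((z-o[2])/d[:,2])[:,None]
def proj(name,P):
    m=manip.camera_model(name);T=np.linalg.inv(np.array(m["cam_to_world"]))
    p=np.atleast_2d(P)@T[:3,:3].T+T[:3,3]
    return np.c_[m["cx"]+m["fx"]*p[:,0]/-p[:,2],m["cy"]-m["fy"]*p[:,1]/-p[:,2]]
def blue(im):
    r,g,b=[im[:,:,i].astype(int) for i in range(3)]
    return ((b>120)&(b-r>70)).astype(np.uint8)
E
python3 - <<'E'
from h import *
im=cv2.imread('pics/top0.png')[:,:,::-1]
w=np.zeros(im.shape[:2],np.uint8);w[125:235,210:290]=1
m=blue(im)*w; m[:155]=0
m=cv2.morphologyEx(m,cv2.MORPH_CLOSE,np.ones((5,5)))
c=max(cv2.findContours(m,0,2)[0],key=cv2.contourArea)
b=cv2.boxPoints(cv2.minAreaRect(c)); print(b)
P=plane("top",b,20);print(P, np.linalg.norm(np.diff(P,axis=0),axis=1),P.mean(0))
k=((im.max(2)<60)).astype(np.uint8)*w; k=k|m;k=cv2.morphologyEx(k,cv2.MORPH_CLOSE,np.ones((5,5)))
c=max(cv2.findContours(k,0,2)[0],key=cv2.contourArea)
b=cv2.boxPoints(cv2.minAreaRect(c)); print(b)
P=plane("top",b,12);print(P, np.linalg.norm(np.diff(P,axis=0),axis=1),P.mean(0))
# crop hand points
h=np.array([[250,529],[415,506],[385,293],[221,314]])/3.2+[150,60]
P=plane("top",h,12);print(P, np.linalg.norm(np.diff(P,axis=0),axis=1),P.mean(0))
for n,uv in dict(sa=[197.5,189.5],sb=[292,192.5],sc=[198,147],mic=[297,146]).items(): print(n,plane("top",uv,20))
im=cv2.imread('pics/scene0.png')[150:260,170:340]
cv2.imwrite('pics/scene0c.png',cv2.resize(im,None,fx=4.5,fy=4.5,interpolation=cv2.INTER_CUBIC))
E
```

```text
[[233.135 165.811]
 [253.405 162.432]
 [257.946 189.676]
 [237.676 193.054]]
[[601.543  85.228  20.   ]
 [610.785  26.172  20.   ]
 [531.308  13.651  20.   ]
 [522.094  72.436  20.   ]] [59.775 80.457 59.502] [566.432  49.372  20.   ]
[[219.323 157.585]
 [271.015 151.123]
 [279.431 218.446]
 [227.738 224.908]]
[[627.162 126.317  12.   ]
 [644.547 -25.471  12.   ]
 [447.631 -47.74   12.   ]
 [430.28  102.34   12.   ]] [152.78  198.171 151.08 ] [537.405  38.862  12.   ]
[[429.101 101.222  12.   ]
 [448.553 -48.495  12.   ]
 [643.272 -23.398  12.   ]
 [625.575 127.086  12.   ]] [150.976 196.33  151.521] [536.625  39.104  12.   ]
sa [[533.559 189.044  20.   ]]
sb [[522.157 -84.71   20.   ]]
sc [[657.901 187.72   20.   ]]
mic [[ 657.523 -101.165   20.   ]]
```

View pics/scene0c.png

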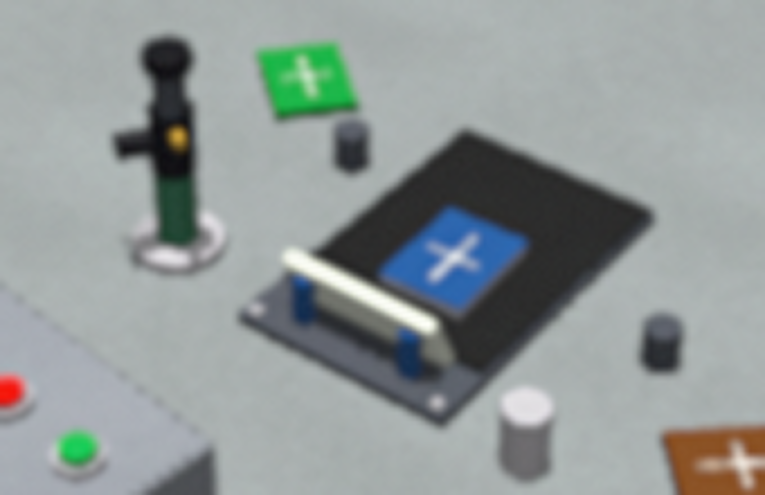

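Measured: the stand's origin is near (576, 44) with yaw about 0.118. The coupon is at stand (-8, +7), about 0.04 rad off in yaw, and its size matches. I'll move to above the bed behind the coupon, tool y along stand y, fingers 40 mm apart.

```bash
python3 -m pendant '[{"claw":0.04,"delta_pos":[-0.047,-0.036,0],"rotation":[0,0,-0.041]},{"claw":0.04,"delta_pos":[-0.094,-0.073,0],"rotation":[0,0,-0.082]},{"claw":0.04,"delta_pos":[-0.141,-0.109,0],"rotation":[0,0,-0.123]},{"claw":0.04,"delta_pos":[-0.188,-0.146,0],"rotation":[0,0,-0.164]},{"claw":0.04,"delta_pos":[-0.235,-0.182,0],"rotation":[0,0,-0.205]},{"claw":0.04,"delta_pos":[-0.282,-0.219,0],"rotation":[0,0,-0.247]},{"claw":0.04,"delta_pos":[-0.329,-0.255,0],"rotation":[0,0,-0.288]},{"claw":0.04,"delta_pos":[-0.376,-0.292,0],"rotation":[0,0,-0.329]},{"claw":0.04,"delta_pos":[-0.469,-0.365,0],"rotation":[0,0,-0.411]},{"claw":0.04,"delta_pos":[-0.469,-0.365,0],"rotation":[0,0,-0.411]}]' 10
cat >> h.py <<'E'
O=np.array([575.7,43.6]);YAW=0.118
def sf(p):
    c,s=np.cos(YAW),np.sin(YAW);d=np.array(p)[:2]-O
    return np.array([c*d[0]+s*d[1],-s*d[0]+c*d[1]])
E
python3 - <<'E'
from h import *
from scipy.spatial.transform import Rotation as R
s=manip.read_state();print(s['eef_pos'],s['eef_rot'],sf(s['eef_pos']),s['wrist_force'],s['clock'],s['finger_gap'])
cv2.imwrite('pics/w1.png',manip.camera('wrist')[:,:,::-1])
E
```

```text
clock: 1.35
eef_pos: [503.2, 39.5, 205.1]
eef_rot: [-3.141, -0.001, -3.023]
wrist_force: [-0.4, 0.8, 0.1]
finger_gap: 39.9
[503.185  39.473 205.139] [-3.141 -0.001 -3.023] [-72.497   4.438] [-0.355  0.836  0.062] 1.35 39.9137648570212
```

View pics/w1.png

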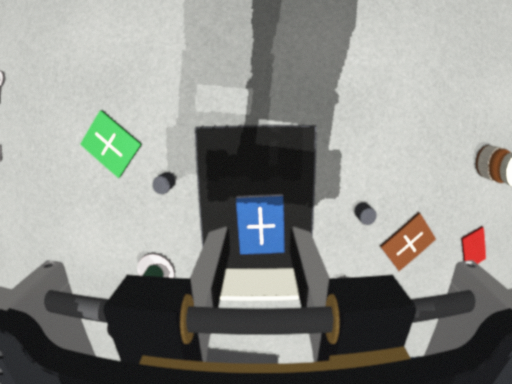

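The wrist view shows the fingers straddling the line of the bed, squared to the wall. The coupon is at (261,225), slightly yawed, behind-clear. Descending.

```bash
python3 -m pendant '[{"claw":0.03,"delta_pos":[0.002,0.002,0.06],"rotation":[0,0,0]},{"claw":0.03,"delta_pos":[0.002,0.002,0.12],"rotation":[0,0,0]},{"claw":0.03,"delta_pos":[0.002,0.002,0.165],"rotation":[0,0,0]},{"claw":0.03,"delta_pos":[0.002,0.002,0.18],"rotation":[0,0,0]},{"claw":0.03,"delta_pos":[0.002,0.002,0.1905],"rotation":[0,0,0]},{"claw":0.03,"delta_pos":[0.002,0.002,0.1905],"rotation":[0,0,0]}]'
python3 - <<'E'
from h import *
s=manip.read_state();print(s['eef_pos'],sf(s['eef_pos']),s['wrist_force'],s['clock'],s['finger_gap'])
cv2.imwrite('pics/t2.png',cv2.resize(manip.camera('top')[100:240,180:330,::-1],None,fx=4,fy=4))
cv2.imwrite('pics/s2.png',cv2.resize(manip.camera('scene')[150:260,170:340,::-1],None,fx=4.5,fy=4.5))
E
```

```text
clock: 2.15
eef_pos: [503.8, 36.8, 15.0]
eef_rot: [-3.139, 0.0, -3.026]
wrist_force: [-0.6, -0.5, 0.5]
finger_gap: 30.2
[503.755  36.759  14.97 ] [-72.25    1.676] [-0.632 -0.498  0.454] 2.15 30.223356527684206
```

View pics/s2.png

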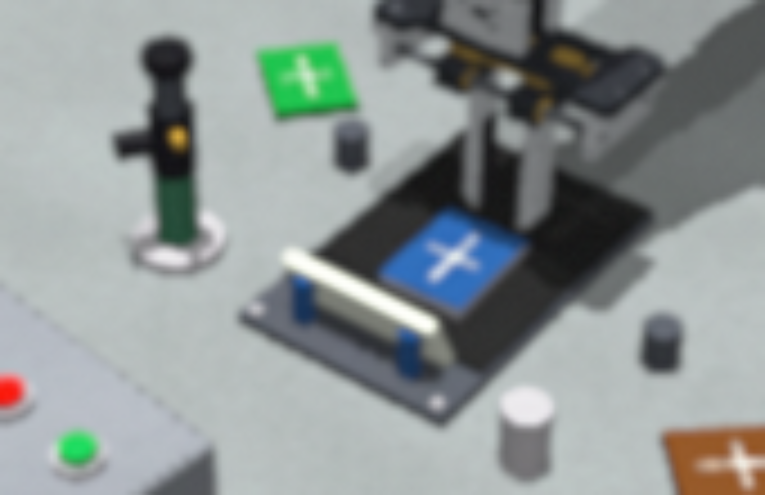

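Fingers are down at bed height behind the coupon; they are about 5 mm off the coupon's middle, so I correct that and push up to just before the wall.

```bash
python3 -m pendant '[{"claw":0.03,"delta_pos":[0,0.005,0.0],"rotation":[0,0,0]},{"claw":0.03,"delta_pos":[-0.008,0.005,0.0],"rotation":[0,0,0]},{"claw":0.03,"delta_pos":[-0.014,0.005,0],"rotation":[0,0,0]},{"claw":0.03,"delta_pos":[-0.02,0.005,0],"rotation":[0,0,0]},{"claw":0.03,"delta_pos":[-0.026,0.005,0],"rotation":[0,0,0]},{"claw":0.03,"delta_pos":[-0.032,0.005,0],"rotation":[0,0,0]},{"claw":0.03,"delta_pos":[-0.038,0.005,0],"rotation":[0,0,0]},{"claw":0.03,"delta_pos":[-0.038,0.005,0],"rotation":[0,0,0]}]'
python3 - <<'E'
from h import *
s=manip.read_state();print(s['eef_pos'],sf(s['eef_pos']),s['wrist_force'],s['clock'],s['finger_gap'])
cv2.imwrite('pics/s3.png',cv2.resize(manip.camera('scene')[150:260,170:340,::-1],None,fx=4.5,fy=4.5))
cv2.imwrite('pics/w3.png',manip.camera('wrist')[:,:,::-1])
E
```

```text
clock: 3.25
eef_pos: [541.6, 46.1, 15.5]
eef_rot: [-3.139, 0.002, -3.026]
wrist_force: [0.7, -0.4, -0.0]
finger_gap: 29.8
[541.61   46.098  15.529] [-33.558   6.494] [ 0.721 -0.413 -0.021] 3.25 29.836947092225536
```

View pics/s3.png

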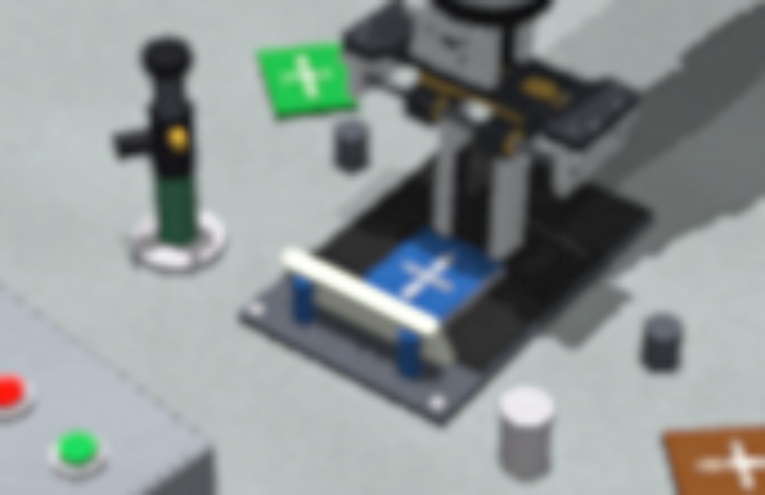

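The coupon was pushed flat to just before the wall and is squared with the fingers. I keep pushing so that it climbs.

```bash
python3 -m pendant '[{"claw":0.03,"delta_pos":[-0.005,0,0.0005],"rotation":[0,0,0]},{"claw":0.03,"delta_pos":[-0.01,0,0.001],"rotation":[0,0,0]},{"claw":0.03,"delta_pos":[-0.015,0,0.001],"rotation":[0,0,0]},{"claw":0.03,"delta_pos":[-0.02,0,0.001],"rotation":[0,0,0]},{"claw":0.03,"delta_pos":[-0.025,0,0.001],"rotation":[0,0,0]},{"claw":0.03,"delta_pos":[-0.03,0,0.001],"rotation":[0,0,0]},{"claw":0.03,"delta_pos":[-0.035,0,0.001],"rotation":[0,0,0]},{"claw":0.03,"delta_pos":[-0.04,0,0.001],"rotation":[0,0,0]}]'
python3 - <<'E'
from h import *
s=manip.read_state();print(s['eef_pos'],sf(s['eef_pos']),s['wrist_force'],s['clock'],s['finger_gap'])
cv2.imwrite('pics/s4.png',cv2.resize(manip.camera('scene')[150:260,170:340,::-1],None,fx=4.5,fy=4.5))
E
```

```text
clock: 4.35
eef_pos: [581.3, 50.8, 14.6]
eef_rot: [-3.139, 0.002, -3.026]
wrist_force: [-1.3, -0.4, -0.2]
finger_gap: 30.3
[581.337  50.753  14.624] [6.44  6.439] [-1.339 -0.377 -0.207] 4.35 30.310929689811175
```

View pics/s4.png

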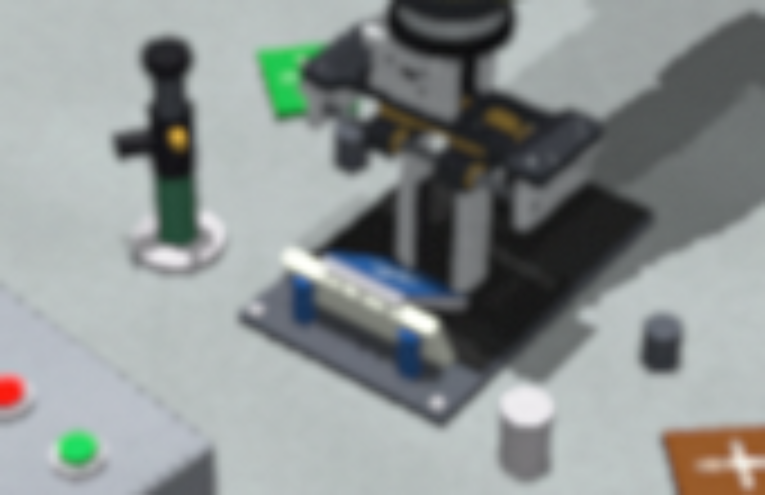

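It is climbing. I continue, nearly to the foot.

```bash
python3 -m pendant '[{"claw":0.03,"delta_pos":[-0.005,0,0.0005],"rotation":[0,0,0]},{"claw":0.03,"delta_pos":[-0.01,0,0.001],"rotation":[0,0,0]},{"claw":0.03,"delta_pos":[-0.015,0,0.001],"rotation":[0,0,0]},{"claw":0.03,"delta_pos":[-0.02,0,0.001],"rotation":[0,0,0]},{"claw":0.03,"delta_pos":[-0.025,0,0.001],"rotation":[0,0,0]},{"claw":0.03,"delta_pos":[-0.03,0,0.001],"rotation":[0,0,0]},{"claw":0.03,"delta_pos":[-0.03,0,0.001],"rotation":[0,0,0]}]'
python3 - <<'E'
from h import *
s=manip.read_state();print(s['eef_pos'],sf(s['eef_pos']),s['wrist_force'],s['clock'],s['finger_gap'])
cv2.imwrite('pics/s5.png',cv2.resize(manip.camera('scene')[150:260,170:340,::-1],None,fx=4.5,fy=4.5))
E
```

```text
clock: 5.28
eef_pos: [611.9, 54.3, 13.7]
eef_rot: [-3.139, 0.002, -3.026]
wrist_force: [-0.1, -0.4, 0.3]
finger_gap: 29.9
[611.874  54.253  13.702] [37.177  6.321] [-0.138 -0.406  0.255] 5.275 29.91395074816618
```

View pics/s5.png

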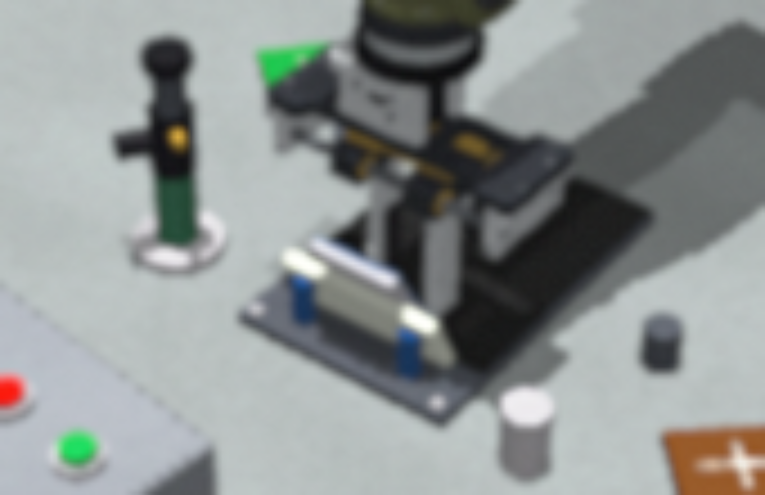

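The coupon is steep (about 57° by geometry), with force still near zero. A bit more brings its lower edge to the foot.

```bash
python3 -m pendant '[{"claw":0.03,"delta_pos":[-0.003,0,0.0],"rotation":[0,0,0]},{"claw":0.03,"delta_pos":[-0.005,0,0.0],"rotation":[0,0,0]},{"claw":0.03,"delta_pos":[-0.007,0,0.0],"rotation":[0,0,0]},{"claw":0.03,"delta_pos":[-0.007,0,0],"rotation":[0,0,0]}]'
python3 - <<'E'
from h import *
s=manip.read_state();print(s['eef_pos'],sf(s['eef_pos']),s['wrist_force'],s['clock'],s['finger_gap'])
cv2.imwrite('pics/s6.png',cv2.resize(manip.camera('scene')[150:260,170:340,::-1],None,fx=4.5,fy=4.5))
cv2.imwrite('pics/w6.png',manip.camera('wrist')[:,:,::-1])
E
```

```text
clock: 5.82
eef_pos: [618.6, 55.0, 13.7]
eef_rot: [-3.139, 0.002, -3.026]
wrist_force: [-1.4, 0.5, 0.1]
finger_gap: 30.2
[618.579  55.038  13.657] [43.928  6.31 ] [-1.392  0.518  0.134] 5.825 30.248701593979437
```

View pics/s6.png

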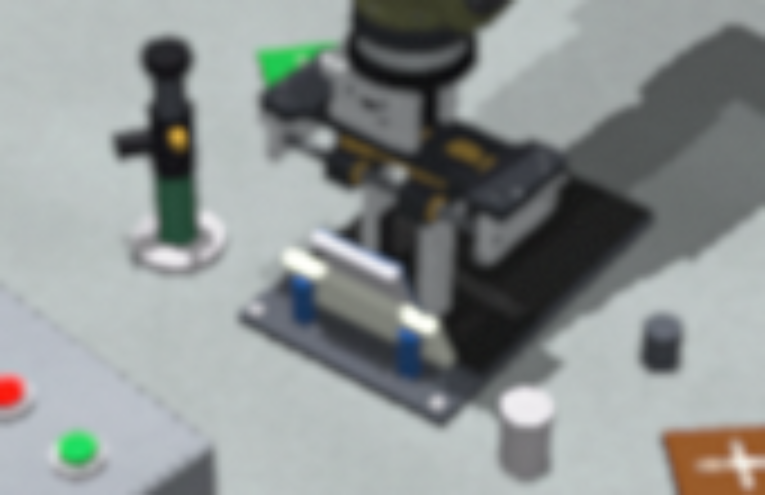

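View pics/w6.png

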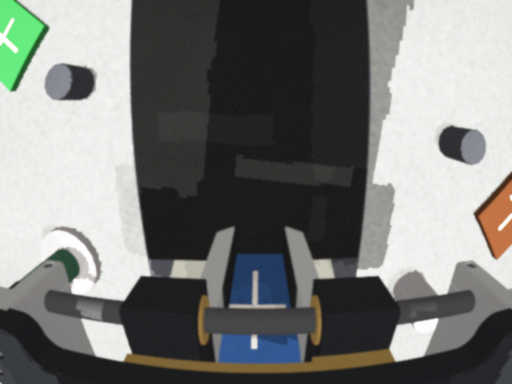

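Run:
```python
from h import *
c,s=np.cos(YAW),np.sin(YAW)
def W(x,y,z): return [O[0]+c*x-s*y,O[1]+s*x+c*y,z]
for xr,a in [(60,65),(57,62),(54,58.6)]:
    t=np.radians(a)
    pts=[W(xr+80*np.cos(t)+k*np.sin(t)*-8,y,12+80*np.sin(t)+k*8*np.cos(t)) for y in(-24,36) for k in (0,1)]
    print(xr,a,((proj("scene",pts)-[170,150])*4.5).round(0).tolist())
print(((proj("scene",[W(79.6,-55,54),W(79.6,55,54),W(60,-55,12),W(60,55,12)])-[170,150])*4.5).round(0).tolist())
```

```text
60 65 [[312.0, 236.0], [320.0, 225.0], [394.0, 277.0], [402.0, 266.0]]
57 62 [[311.0, 239.0], [319.0, 228.0], [393.0, 280.0], [401.0, 269.0]]
54 58.6 [[310.0, 243.0], [317.0, 232.0], [392.0, 284.0], [399.0, 272.0]]
[[287.0, 244.0], [434.0, 317.0], [308.0, 280.0], [451.0, 353.0]]
```

The upper edge matches the projection for roughly 62–65° (seen at (315,238)–(395,275)). The coupon is tipped up, so I retreat a little and check that it stays leaning.

```bash
python3 -m pendant '[{"claw":0.03,"delta_pos":[0.004,0,0.0],"rotation":[0,0,0]},{"claw":0.03,"delta_pos":[0.015,0,0.0],"rotation":[0,0,0]},{"claw":0.03,"delta_pos":[0.03,0,0.0],"rotation":[0,0,0]},{"claw":0.03,"delta_pos":[0.045,0,-0.02],"rotation":[0,0,0]},{"claw":0.03,"delta_pos":[0.06,0,-0.06],"rotation":[0,0,0]},{"claw":0.03,"delta_pos":[0.06,0,-0.12],"rotation":[0,0,0]},{"claw":0.03,"delta_pos":[0.06,0,-0.16],"rotation":[0,0,0]}]'
python3 - <<'E'
from h import *
s=manip.read_state();print(s['eef_pos'],sf(s['eef_pos']),s['wrist_force'],s['clock'],s['finger_gap'])
cv2.imwrite('pics/s7.png',cv2.resize(manip.camera('scene')[150:260,170:340,::-1],None,fx=4.5,fy=4.5))
cv2.imwrite('pics/w7.png',manip.camera('wrist')[:,:,::-1])
E
```

```text
clock: 6.8
eef_pos: [558.3, 48.4, 176.4]
eef_rot: [-3.139, 0.005, -3.026]
wrist_force: [-0.3, 0.3, -0.1]
finger_gap: 29.5
[558.283  48.436 176.415] [-16.727   6.853] [-0.28   0.28  -0.109] 6.8 29.497043372093113
```

View pics/s7.png

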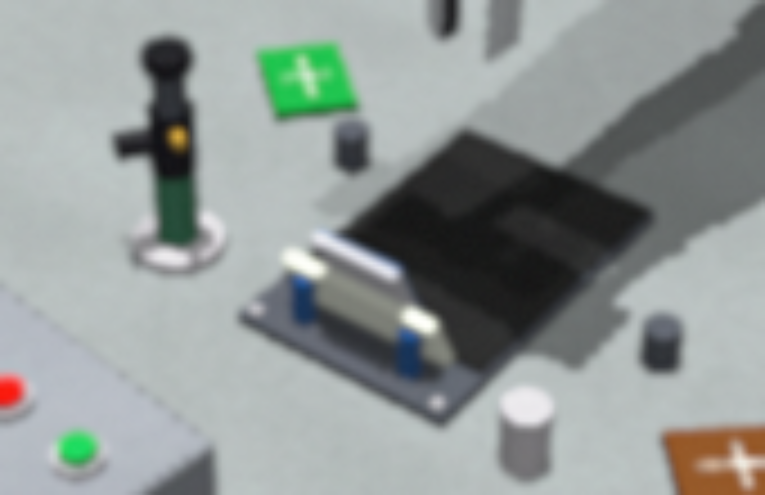

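View pics/w7.png

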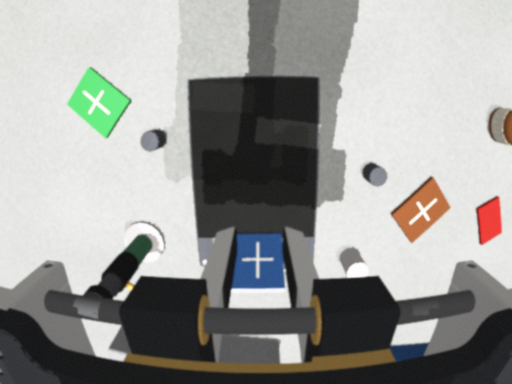

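The coupon stays leaning with the fingers clear. Now I go over and down behind the wall, to a fingertip height of about 68 mm.

```bash
python3 -m pendant '[{"claw":0.03,"delta_pos":[-0.05,0,0],"rotation":[0,0,0]},{"claw":0.03,"delta_pos":[-0.1,0,0],"rotation":[0,0,0]},{"claw":0.03,"delta_pos":[-0.14,0,0],"rotation":[0,0,0]},{"claw":0.03,"delta_pos":[-0.14,0,0.03],"rotation":[0,0,0]},{"claw":0.03,"delta_pos":[-0.14,0,0.07],"rotation":[0,0,0]},{"claw":0.03,"delta_pos":[-0.14,0,0.108],"rotation":[0,0,0]},{"claw":0.03,"delta_pos":[-0.14,0,0.108],"rotation":[0,0,0]}]'
python3 - <<'E'
from h import *
s=manip.read_state();print(s['eef_pos'],s['eef_rot'],sf(s['eef_pos']),s['wrist_force'],s['clock'],s['finger_gap'])
cv2.imwrite('pics/s8.png',cv2.resize(manip.camera('scene')[150:260,170:340,::-1],None,fx=4.5,fy=4.5))
E
```

```text
clock: 7.78
eef_pos: [697.7, 64.3, 67.7]
eef_rot: [-3.139, 0.003, -3.026]
wrist_force: [-0.4, 0.3, 1.0]
finger_gap: 30.0
[697.698  64.281  67.718] [-3.139  0.003 -3.026] [123.584   6.175] [-0.438  0.286  0.975] 7.775 29.987709948616406
```

View pics/s8.png

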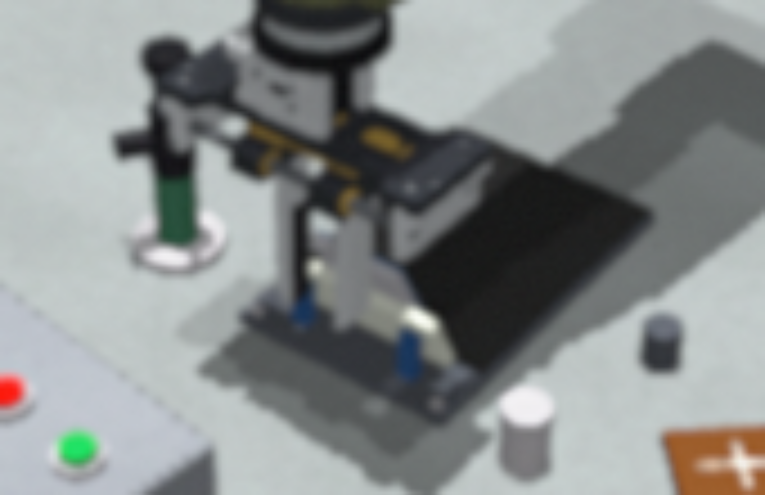

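The fingers are behind the raised edge, touching nothing. I push it back slowly.

```bash
python3 -m pendant '[{"claw":0.03,"delta_pos":[0.012,0,0],"rotation":[0,0,0]},{"claw":0.03,"delta_pos":[0.018,0,0],"rotation":[0,0,0]},{"claw":0.03,"delta_pos":[0.023,0,0],"rotation":[0,0,0]},{"claw":0.03,"delta_pos":[0.028,0,0],"rotation":[0,0,0]},{"claw":0.03,"delta_pos":[0.033,0,0],"rotation":[0,0,0]},{"claw":0.03,"delta_pos":[0.038,0,0],"rotation":[0,0,0]},{"claw":0.03,"delta_pos":[0.043,0,0],"rotation":[0,0,0]},{"claw":0.03,"delta_pos":[0.048,0,0],"rotation":[0,0,0]}]'
python3 - <<'E'
from h import *
s=manip.read_state();print(s['eef_pos'],s['eef_rot'],sf(s['eef_pos']),s['wrist_force'],s['clock'],s['finger_gap'])
cv2.imwrite('pics/s9.png',cv2.resize(manip.camera('scene')[150:260,170:340,::-1],None,fx=4.5,fy=4.5))
E
```

```text
clock: 8.82
eef_pos: [651.1, 58.8, 70.3]
eef_rot: [-3.139, 0.007, -3.026]
wrist_force: [-0.1, -0.3, 0.4]
finger_gap: 30.0
[651.052  58.793  70.313] [-3.139  0.007 -3.026] [76.617  6.217] [-0.118 -0.295  0.387] 8.825 30.00887359673732
```

View pics/s9.png

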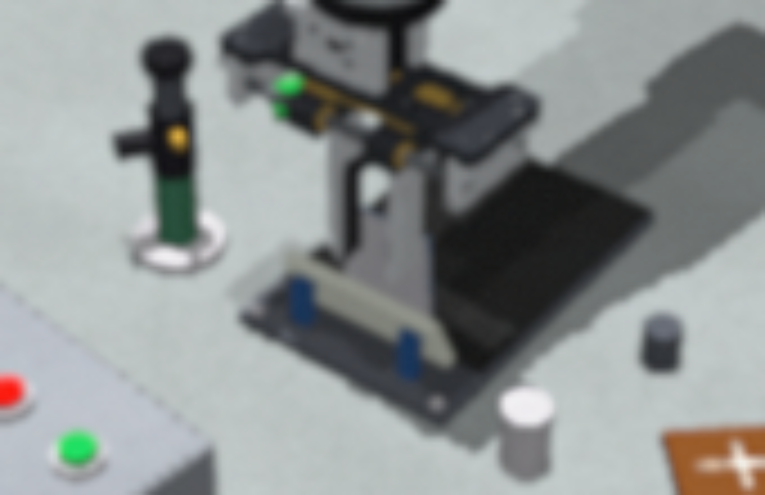

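The coupon is now near upright, standing on its lower edge. I continue past the balance point.

```bash
python3 -m pendant '[{"claw":0.03,"delta_pos":[0.004,0,0.001],"rotation":[0,0,0]},{"claw":0.03,"delta_pos":[0.008,0,0.002],"rotation":[0,0,0]},{"claw":0.03,"delta_pos":[0.012,0,0.002],"rotation":[0,0,0]},{"claw":0.03,"delta_pos":[0.016,0,0.002],"rotation":[0,0,0]},{"claw":0.03,"delta_pos":[0.02,0,0.002],"rotation":[0,0,0]},{"claw":0.03,"delta_pos":[0.025,0,0.002],"rotation":[0,0,0]},{"claw":0.03,"delta_pos":[0.025,0,0.002],"rotation":[0,0,0]}]'
python3 - <<'E'
from h import *
s=manip.read_state();print(s['eef_pos'],s['eef_rot'],sf(s['eef_pos']),s['wrist_force'],s['clock'],s['finger_gap'])
cv2.imwrite('pics/s10.png',cv2.resize(manip.camera('scene')[150:260,170:340,::-1],None,fx=4.5,fy=4.5))
cv2.imwrite('pics/w10.png',manip.camera('wrist')[:,:,::-1])
E
```

```text
clock: 9.75
eef_pos: [625.6, 55.8, 68.2]
eef_rot: [-3.139, 0.007, -3.026]
wrist_force: [1.0, 0.8, 0.6]
finger_gap: 29.9
[625.584  55.812  68.195] [-3.139  0.007 -3.026] [50.975  6.254] [0.977 0.771 0.59 ] 9.75 29.869714798440743
```

View pics/s10.png

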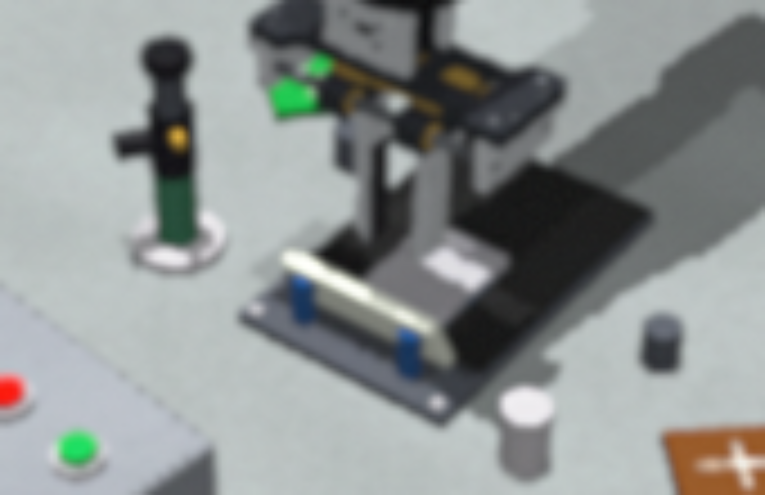

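View pics/w10.png

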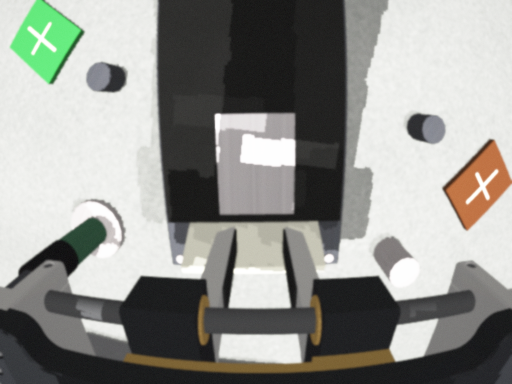

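The coupon lies bare face up on the bed, near the wall's foot: scene crop about (440,275), wrist (256,163). I retreat up and away, then measure it.

```bash
python3 -m pendant '[{"claw":0.03,"delta_pos":[0,0,-0.06],"rotation":[0,0,0]},{"claw":0.03,"delta_pos":[0,0,-0.12],"rotation":[0,0,0]},{"claw":0.03,"delta_pos":[0.06,0,-0.16],"rotation":[0,0,0]},{"claw":0.03,"delta_pos":[0.12,0,-0.18],"rotation":[0,0,0]},{"claw":0.03,"delta_pos":[0.18,0,-0.18],"rotation":[0,0,0]},{"claw":0.03,"delta_pos":[0.22,0,-0.18],"rotation":[0,0,0]},{"claw":0.03,"delta_pos":[0.22,0,-0.18],"rotation":[0,0,0]}]'
python3 - <<'E'
from h import *
s=manip.read_state();print(s['eef_pos'],s['clock'],s['wrist_force'])
t=manip.camera('top');cv2.imwrite('pics/t11.png',cv2.resize(t[60:230,150:400,::-1],None,fx=3.2,fy=3.2))
cv2.imwrite('pics/s11.png',cv2.resize(manip.camera('scene')[150:260,170:340,::-1],None,fx=4.5,fy=4.5))
E
```

```text
clock: 10.72
eef_pos: [404.5, 30.7, 247.5]
eef_rot: [-3.138, 0.009, -3.026]
wrist_force: [1.1, -0.5, 0.3]
finger_gap: 30.0
[404.484  30.737 247.512] 10.725 [ 1.051 -0.543  0.321]
```

View pics/t11.png

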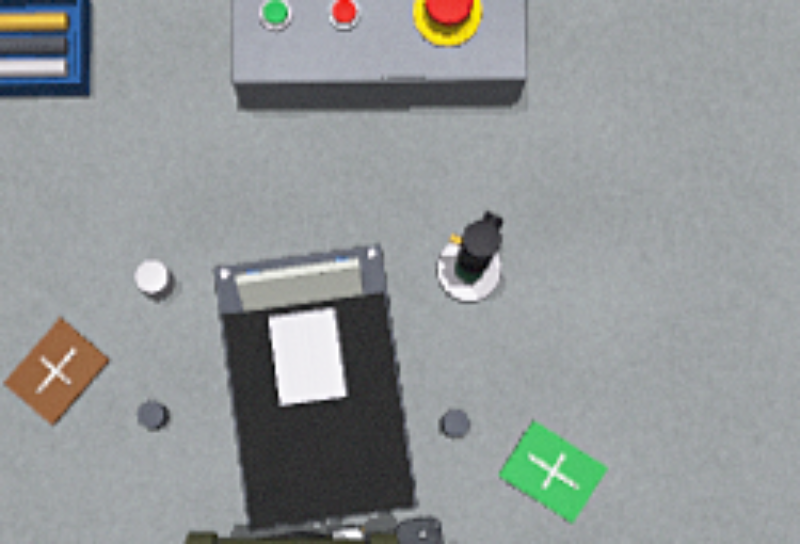

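View pics/s11.png

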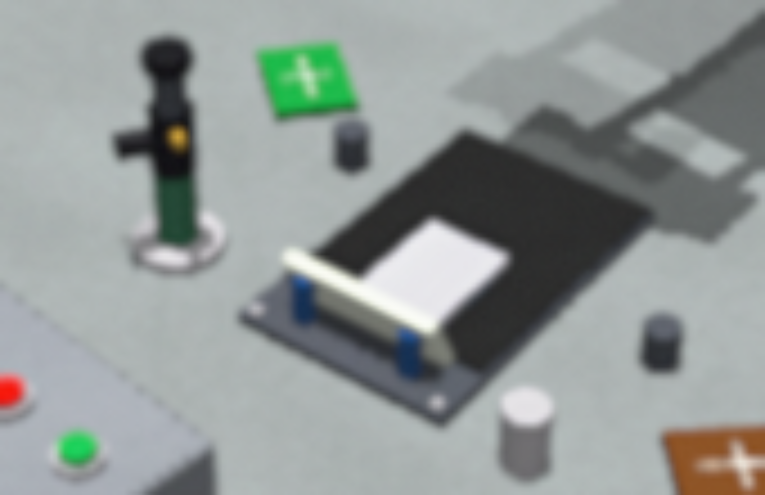

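The top view shows the coupon flat and bare side up, at crop (307,357), with every bystander where it was. One size check at 20 mm height, then I hand in.

Run:
```python
from h import *
P=plane("top",np.array([[268,316],[335,308],[346,397],[279,405]])/3.2+[150,60],20)
print(sf(P.mean(0)),np.linalg.norm(np.diff(P,axis=0),axis=1))
a=cv2.imread('pics/top0c.png');b=cv2.imread('pics/t11.png');d=cv2.absdiff(a,b).max(2)>60
d[:, 220:420]=0;print(d[:500].sum())
s=manip.read_state();print(s['qd'],s['clock'])
manip.sign_off()
```

```text
[9.659 3.381] [61.406 81.787 61.122]
0
[ 0.002  0.035 -0.018 -0.    -0.002  0.001] 10.825
the job is handed in; nothing more can be done
```

The coupon is turned over: it lies flat on the rubber bed, bare metal face up, and I handed the job in at 10.8 s of the 48 s allowed. No verdict was reported.

**What I did:** With two fingertips 30 mm apart, I pushed the coupon along the bed until it climbed the white wall. It stayed leaning there after the fingers backed off. I then pushed its raised edge from behind until it tipped over onto the bed, and moved the arm clear.

**Last checks:**
- **Tipped up:** the raised edge matched the camera projection for about 62–65°. That match was by eye, with camera offsets of a few pixels.
- **Final position:** the coupon's centre is at about stand x +10 mm, y +3 mm, well inside the limits. Its outline measures 61 × 82 mm at 20 mm height, against the true 60 × 80 mm, which fits lying flat.
- **Other loose things:** comparing the first and last top views around the stand showed no change to the specimens or microscope. The jar, wrench and red coupon were outside that comparison, but the arm never went near them at low height.
- **Forces:** the wrist force stayed below about 2 N at every reading, and the robot touched nothing at the end.

No check failed.

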